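# Sweep loose bottle caps into the bench pan

## Task

Sweep the three loose flat screw caps over the bench with your fingertips, up the little ramp and into the open-fronted steel pan, so that each cap ends lying entirely past the ramp, inside the walls. Only push the caps along: do not pick them up. Leave the tapered stopper and all the other bottles, dishes and glassware where they stand.

Things in the scene. Friction and masses are not known exactly. Their poses are not given: they have to be found in the camera images.
- pan: low steel pan fixed on the bench, 180 mm wide (its x), 160 deep (its y), origin on the bench under its centre. Own +y runs from the open mouth (y = -80 mm, facing world -y, turned up to 0.2 rad) to the back wall. Walls 3 mm thick, 30 high at the back and both sides; behind, a tab 19 mm long. A ramp rises 3 mm from y = -80 to -55 mm, then a flat floor 3 mm above the bench.
- cap_a: one of three identical flat white plastic screw caps off reagent bottles, a solid-topped ribbed disc 38 mm in diameter and 18 mm high, about 14 g, loose, lying flat on the bench; slides easily. Origin at the centre of its underside, z up along its axis. 
- cap_b: one of three identical flat white plastic screw caps off reagent bottles, a solid-topped ribbed disc 38 mm in diameter and 18 mm high, about 14 g, loose, lying flat on the bench; slides easily. Origin at the centre of its underside, z up along its axis. 
- cap_c: one of three identical flat white plastic screw caps off reagent bottles, a solid-topped ribbed disc 38 mm in diameter and 18 mm high, about 14 g, loose, lying flat on the bench; slides easily. Origin at the centre of its underside, z up along its axis. 
- stopper: bystander among the caps: a white plastic tapered stopper standing on its narrow end, 25 mm in diameter at the foot, 32 mm across its shoulder 26 mm up, with a narrower 18 mm wide knob above it, 42 mm high in all, 30 g, loose. Origin at the centre of its underside, z up along its axis. 
- dish: bystander beside the caps: closed flat glass dish, 64 mm in diameter, 17 mm high, loose. Origin at the centre of its underside, z up along its axis. 
- vial: bystander beside the caps: small amber glass vial with white lid, 26 mm in diameter, 48 mm high, loose. Origin at the centre of its underside, z up along its axis. 
- beaker: bystander: open glass beaker, 74 mm in diameter, 85 mm high, loose. Origin at the centre of its underside, z up along its axis. 
- flask: bystander: conical glass flask, 84 mm in diameter at the foot, 122 mm high, loose. Origin at the centre of its underside, z up along its axis. 
- reagent: bystander: amber reagent bottle with white cap, 72 mm in diameter, 150 mm high, loose. Origin at the centre of its underside, z up along its axis. 
- polybottle: bystander: white plastic bottle, 70 mm in diameter, 140 mm high, loose. Origin at the centre of its underside, z up along its axis. 
Not all that is in view belongs to the job. What is shaped like the cap_a but green or turquoise is not meant.

How it is judged (in metres and radians):
At the end, for the whole second after the job is handed in: The centre of every one of the three caps lies inside the pan walls, at least 15 mm past the top of the ramp, its underside less than 25 mm above the bench, and it is at rest (x of cap_a in the frame of pan between -0.085 and 0.085 m and y of cap_a in the frame of pan between -0.04 and 0.078 m and height (world z) of each of cap_a, cap_b, cap_c below 0.025 m and linear speed of each of cap_a, cap_b, cap_c below 0.02 m/s and x of cap_b in the frame of pan between -0.085 and 0.085 m and y of cap_b in the frame of pan between -0.04 and 0.078 m and x of cap_c in the frame of pan between -0.085 and 0.085 m and y of cap_c in the frame of pan between -0.04 and 0.078 m); the robot touches nothing.
It fails at once if a cap is lifted: its underside rises more than 25 mm above the bench (height (world z) of any of cap_a, cap_b, cap_c above 0.025 m).
It fails at once if a bystander (stopper, dish, vial, beaker, flask, bottles) is moved by more than 15 mm or tipped by more than 0.4 rad (distance of any of stopper, dish, vial, beaker, flask, reagent, polybottle from where it was at the start of the episode above 0.015 m or angle between any of stopper, dish, vial, beaker, flask, reagent, polybottle's own z axis and vertical above 0.4 rad).
It also fails if it takes over 64 s, if anything falls off the work surface, if the arm or the gripper's body presses on something with over 40 N, if the wrist force passes 120 N, or if a joint passes its speed limit or range.

## Robot

A 6-joint arm with a two-finger parallel gripper is mounted at the origin on the work surface. World frame = base frame: x ahead of the robot, y to its left, z up, the work surface at z = 0. Lengths are in m, angles in degrees, forces in N, time in s.
With the tool pointing down it reaches from about 0.4 to 0.825 m from the base axis. Payload 7 kg.
Tool frame: the origin (TCP) lies midway between the tips of the shut fingers; the grasp point (between the pads) lies 19 mm behind it; z points along the fingers, y is the direction in which the jaws open and shut (so a half turn about z gives the same grasp; the last joint's range is limited). The gripper opens to 88 mm and grips with 3 to 60 N. Pads are 19 mm wide; open, the fingers measure 130 mm over their backs; the gripper's body (78 mm by 193 mm) begins 47 mm behind the grasp point.
Start: joints at [-48.81, 20.546, 0.682, 0, -70.136, -16.507], TCP at [0.282, -0.613, 0.2] pointing down, gripper open.
Joint ranges: [-176.03, 176.03], [-82.01, 121.73], [-58.28, 71.71], [-173.87, 95.51], [-174.79, -0.11], [-173.66, 173.66]. Speed limits (degrees/s): [136.94, 136.94, 172.46, 180, 180, 180].

## Interface

Orientations are given as [roll, pitch, yaw] about the fixed x, y, z axes, in that order (R = Rz(yaw) Ry(pitch) Rx(roll)).
In Python, from plant import sensors, viewer, r gives the robot as it stands. The module is installed in compiled form; this text tells all that it offers.
- The arm moves only by the shell command python3 -m handwheel 'ROWS' [OPENING] [FORCE]. ROWS is JSON, one flat list of numbers, 6 for each row, row after row: the shift along the world's x, y, z in cm, then the turn, a rotation vector about the world's x, y, z in rad. In form: [tx, ty, tz, wx, wy, wz, tx, ty, tz, wx, wy, wz, ...]. A call has 1 to 8 rows; each row is the pose to reach, as a shift and turn from the pose measured when the call began; what a row does not reach only later rows make up. A row lasts 1/10 s, in which the tool goes at most 50 mm and 8.59 degrees, less where a joint would pass 70% of its speed; a pose out of reach is approached as far as the arm can. A call with a gripper value outside its range is refused whole. OPENING is the closure in counts, from 0 (fully open) to 255 (shut), set as the call begins (- or left out, the last holds). The fingers move at their own pace and stop on an object; FORCE is the grip in N (left out, the last holds). Time passes only in rows, so rows that repeat a pose let the fingers close. It gives the time, the measured TCP pose, the force and the opening at its end, in the units of the state.
- sensors.get_state(): the state, without advancing time (a new reading comes with each control period).
- viewer.capture(name): name is "side" or "top"; returns a dict with "img" (400x640x3 uint8, red, green, blue), "camera_matrix" (3x3 intrinsics, pixels), "camera_from_world" (4x4, takes a point from world to camera coordinates). Camera axes: x right, y down, z forward; pixel columns grow to the right and rows downward; lengths in m; the calibration is good to about 2 mm. A picture is of the moment at which its call begins. There is no depth.
- r.close_job(): hands the job in, once; it reports no verdict.
The state is a dict: "time_s": time; "joints": joint angles; "qd": joint speeds; "joint_torque": joint torques, N m; "tcp_pos": TCP position; "eef_rot": TCP orientation; "contact_force": force on the tool from outside, world axes, zero at the start; "moment": the same for the moment, N m; "gripper_width": finger opening in m.
Only numpy, scipy, OpenCV 4.12 (cv2) and the standard library are available. Lean on these libraries where they do the work, as an engineer would, in place of code of your own. Each camera call takes 0.05 s, during which the arm holds its last target.

## Working session

There is one attempt and no reset: what is moved stays moved. The work goes in short steps, Python scripts to look and compute and a shell command to move; the robot and the scene stay as the last step left them, time stands still between calls to the robot, and variables do not carry over. Pictures are saved under pics/ and viewed, and the job is handed in when it is done.

```bash
mkdir -p pics; python3 - <<'E'
from plant import sensors, viewer, r
import cv2
s=sensors.get_state();print(s)
for n in("side","top"):
    c=viewer.capture(n);cv2.imwrite(f"pics/{n}0.png",c["img"][:,:,::-1]);print(n,c["camera_matrix"].round(2).tolist(),c["camera_from_world"].round(4).tolist())
E
```

```text
{'time_s': 0.0, 'joints': array([-4.88125658e+01,  2.05904673e+01,  6.33329018e-01, -1.98162552e-02,
       -7.01349515e+01, -1.65055532e+01]), 'qd': array([-0.04992208, -0.08531306,  0.02723249, -0.04196819, -0.0132988 ,
        0.01439346]), 'joint_torque': array([ 1.63132168e-03, -5.82705295e+01,  2.93052936e+01,  6.99711442e+00,
        6.68093868e-03, -1.82067188e-04]), 'tcp_pos': array([ 0.28160007, -0.61286869,  0.19863122]), 'eef_rot': array([ 1.79906412e+02, -8.30504974e-03, -1.55324861e+02]), 'contact_force': array([ 0.47894366, -0.12093293,  0.2266201 ]), 'moment': array([ 0.02328046, -0.02052908,  0.01884365]), 'gripper_width': 0.0880074673769727}
side [[411.85, 0.0, 324.75], [0.0, 411.85, 204.49], [0.0, 0.0, 1.0]] [[-0.7743, -0.6329, 0.0036, 0.4675], [-0.4626, 0.562, -0.6856, 0.2964], [0.4319, -0.5325, -0.7279, 1.0124], [0.0, 0.0, 0.0, 1.0]]
top [[378.07, 0.0, 318.18], [0.0, 378.07, 197.6], [0.0, 0.0, 1.0]] [[-0.0296, -0.9996, -0.0009, 0.0051], [-0.9969, 0.0296, -0.0726, 0.6041], [0.0726, -0.0013, -0.9974, 0.9612], [0.0, 0.0, 0.0, 1.0]]
```

View pics/side0.png

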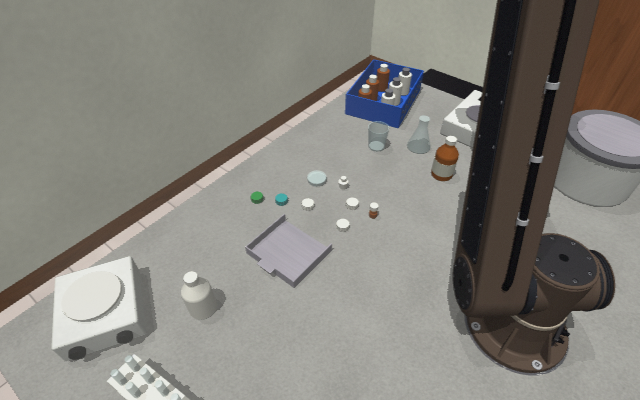

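View pics/top0.png

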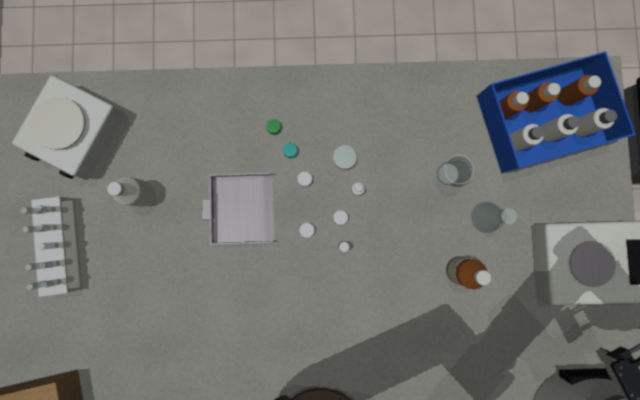

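```bash
cat > h.py <<'E'
import numpy as np, cv2
from plant import sensors, viewer
def cap(n,tag,box=None,k=1):
    c=viewer.capture(n);im=c["img"][:,:,::-1]
    if box: x0,y0,x1,y1=box; im=im[y0:y1,x0:x1]
    im=cv2.resize(np.ascontiguousarray(im),None,fx=k,fy=k,interpolation=cv2.INTER_CUBIC)
    cv2.imwrite(f"pics/{tag}.png",im); return c
def w(c,u,v,z):
    K=c["camera_matrix"];T=c["camera_from_world"]
    d=T[:3,:3].T@np.linalg.inv(K)@[u,v,1]; o=-T[:3,:3].T@T[:3,3]
    return (o+d*(z-o[2])/d[2])
def px(c,p):
    q=c["camera_matrix"]@(c["camera_from_world"]@[*p,1])[:3]; return q[:2]/q[2]
def tri(c1,p1,c2,p2):
    P=[c["camera_matrix"]@c["camera_from_world"][:3] for c in(c1,c2)]
    X=cv2.triangulatePoints(P[0],P[1],np.array(p1,float),np.array(p2,float)).ravel(); return X[:3]/X[3]
def blobs(c,box,th=195):
    x0,y0,x1,y1=box; im=c["img"][y0:y1,x0:x1].astype(int)
    m=((im.min(2)>th)).astype(np.uint8)
    n,l,st,ce=cv2.connectedComponentsWithStats(m)
    return [(ce[i][0]+x0,ce[i][1]+y0,st[i][4]) for i in range(1,n) if st[i][4]>8]
E
python3 - <<'E'
from h import *
c=cap("top","t1",(190,130,390,270),4);s=cap("side","s1",(230,160,400,300),4)
for n,cc,b in(("t",c,(280,140,390,270)),("s",s,(290,170,400,240))):
  for th in(170,200): print(n,th,[tuple(np.round(x,1)) for x in blobs(cc,b,th)])
E
```

```text
t 170 [(np.float64(304.1), np.float64(178.2), np.float64(106.0)), (np.float64(357.9), np.float64(187.0), np.float64(23.0)), (np.float64(339.9), np.float64(217.0), np.float64(107.0)), (np.float64(306.2), np.float64(229.7), np.float64(114.0)), (np.float64(343.8), np.float64(246.5), np.float64(40.0))]
t 200 []
s 170 [(np.float64(316.2), np.float64(176.2), np.float64(200.0)), (np.float64(342.7), np.float64(180.1), np.float64(53.0)), (np.float64(352.0), np.float64(201.2), np.float64(91.0)), (np.float64(307.3), np.float64(202.0), np.float64(93.0)), (np.float64(374.0), np.float64(204.8), np.float64(46.0)), (np.float64(342.5), np.float64(222.8), np.float64(105.0))]
s 200 [(np.float64(343.1), np.float64(177.1), np.float64(14.0)), (np.float64(342.5), np.float64(181.8), np.float64(25.0)), (np.float64(307.3), np.float64(202.3), np.float64(79.0)), (np.float64(352.0), np.float64(201.4), np.float64(78.0)), (np.float64(373.7), np.float64(204.9), np.float64(34.0)), (np.float64(342.4), np.float64(223.0), np.float64(89.0))]
```

View pics/t1.png

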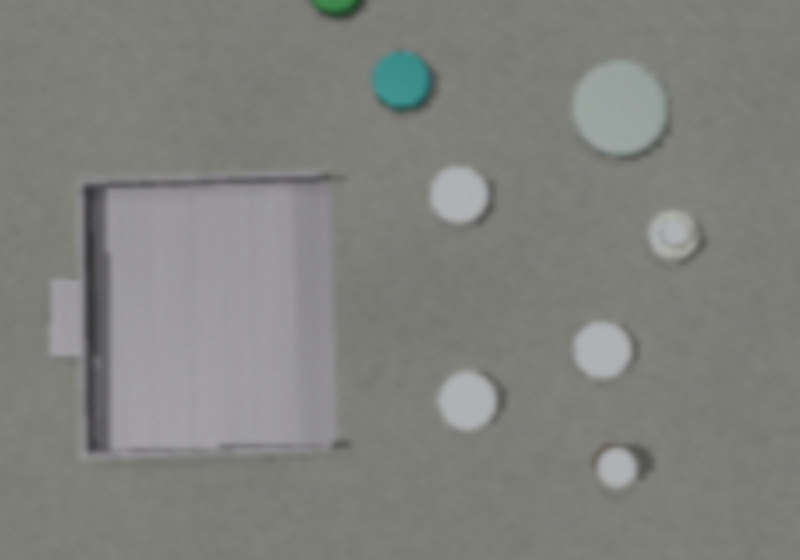

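View pics/s1.png

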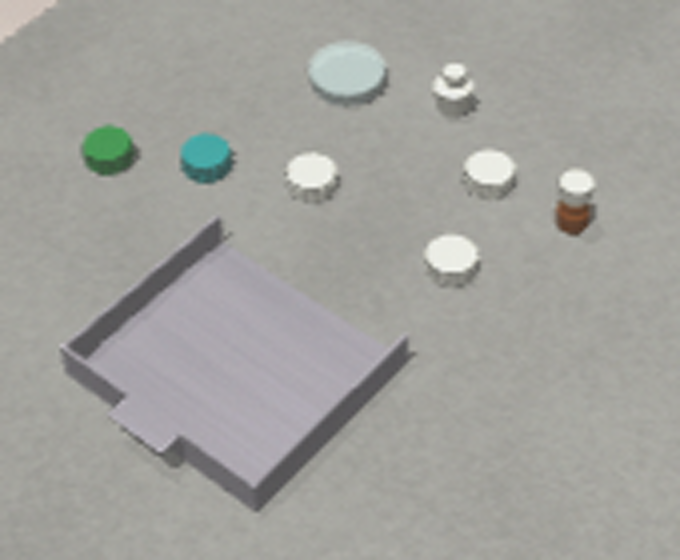

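Top crop (4x): caps at about (459,194), (467,400) and (602,350); stopper (674,233), vial (617,467), dish (619,107). The pan mouth is at x≈335, between rows 178 and 445. The side crop shows the same layout.

```bash
python3 - <<'E'
from h import *
c=viewer.capture("top");s=viewer.capture("side")
f=lambda x,y:(190+(x+.5)/4-.5,130+(y+.5)/4-.5)
g=lambda x,y:(230+(x+.5)/4-.5,160+(y+.5)/4-.5)
for n,a,b in(("A",(459,194),(312,171)),("B",(467,400),(452,253)),("C",(602,350),(490,167))):
    print(n,w(c,*f(*a),.018).round(4),w(s,*g(*b),.018).round(4),tri(c,f(*a),s,g(*b)).round(4))
print("stopper",tri(c,f(675,233),s,g(454,72)).round(4), w(c,*f(675,233),.042).round(4))
print("vial",tri(c,f(617,467),s,g(576,180)).round(4),w(c,*f(617,467),.048).round(4))
print("dish",tri(c,f(619,107),s,g(348,68)).round(4),w(c,*f(619,107),.017).round(4))
print("turq",w(c,*f(402,80),.018).round(4))
for n,p,z in(("mouthL",(330,180),0),("mouthR",(337,445),0),("backL tip",(84,180),.03),("backR",(84,456),.03),("wallL tip",(335,176),.03),("wallRtip",(340,445),.03),("rampL",(295,185),.003),("rampR",(299,440),.003),("tab1",(50,280),.0),("tab2",(50,355),0)):
    print(n,w(c,*f(*p),z).round(4))
for n,p,z in(("wallL tip",(219,220),.03),("wallR tip",(405,340),.03),("backL",(64,350),.03),("backR",(256,490),.03)):
    print(n,w(s,*g(*p),z).round(4))
E
```

```text
A [0.6565 0.0219 0.018 ] [0.6545 0.0216 0.018 ] [0.6558 0.0214 0.0171]
B [0.5219 0.0203 0.018 ] [0.5202 0.0191 0.018 ] [0.521  0.0197 0.0181]
C [ 0.5516 -0.0683  0.018 ] [ 0.551  -0.0691  0.018 ] [ 0.5512 -0.0686  0.0183]
stopper [ 0.624  -0.1164  0.041 ] [ 0.6243 -0.116   0.042 ]
vial [ 0.4773 -0.0736  0.0494] [ 0.4776 -0.0735  0.048 ]
dish [ 0.71   -0.0858  0.0167] [ 0.7111 -0.085   0.017 ]
turq [0.7331 0.0574 0.018 ]
mouthL [0.6707 0.1083 0.    ]
mouthR [0.4946 0.1074 0.    ]
backL tip [0.6713 0.264  0.03  ]
backR [0.4936 0.2656 0.03  ]
wallL tip [0.6691 0.1015 0.03  ]
wallRtip [0.4957 0.1019 0.03  ]
rampL [0.6676 0.1313 0.003 ]
rampR [0.4988 0.1319 0.003 ]
tab1 [0.6093 0.2957 0.    ]
tab2 [0.5595 0.2961 0.    ]
wallL tip [0.6671 0.1116 0.03  ]
wallR tip [0.4909 0.1114 0.03  ]
backL [0.6672 0.2676 0.03  ]
backR [0.4891 0.2671 0.03  ]
```

```bash
python3 -m handwheel '[23.9,59,0,0,0,1.14, 23.9,59,0,0,0,1.14, 23.9,59,0,0,0,1.14, 23.9,59,0,0,0,1.14, 23.9,59,0,0,0,1.14, 23.9,59,0,0,0,1.14, 23.9,59,0,0,0,1.14, 23.9,59,0,0,0,1.14]' 209 20
```

```text
time_s: 1.1
tcp_pos: [0.4324, -0.2407, 0.1997]
eef_rot: [-180.0, -0.0, -89.7]
contact_force: [1.2, 0.3, 0.1]
gripper_width: 0.0291
```

```bash
python3 -m handwheel '[8.9,21.9,-2,0,0,0, 8.9,21.9,-3,0,0,0, 8.9,21.9,-4,0,0,0, 8.9,21.9,-6,0,0,0, 8.9,21.9,-10,0,0,0, 8.9,21.9,-13,0,0,0, 8.9,21.9,-13,0,0,0, 8.9,21.9,-13,0,0,0]'; python3 - <<'E'
from h import *
cap("top","t2",(190,110,390,270),4);cap("side","s2",(200,100,420,300),3.5)
E
```

```text
time_s: 1.9
tcp_pos: [0.5209, -0.0218, 0.0694]
eef_rot: [179.9, -0.1, -89.6]
contact_force: [-0.3, 0.1, 0.7]
gripper_width: 0.0157
```

View pics/t2.png

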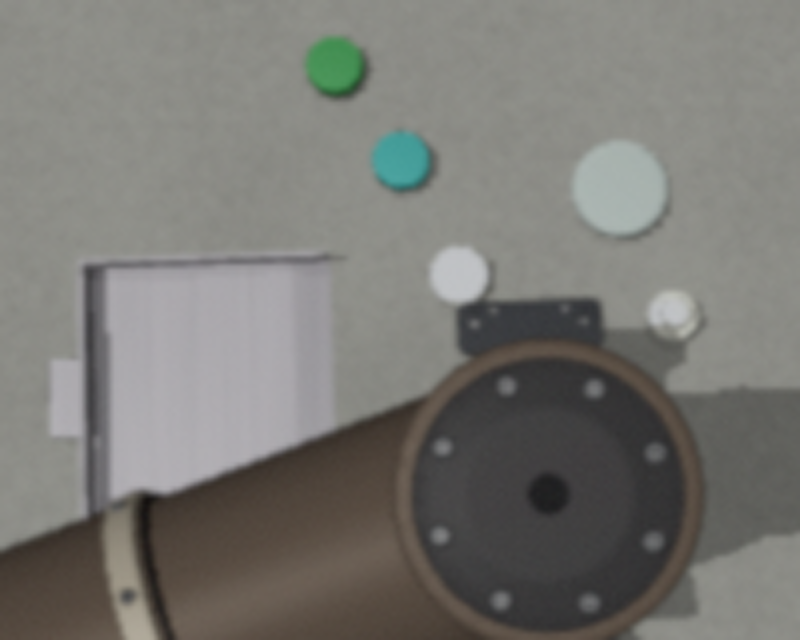

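View pics/s2.png

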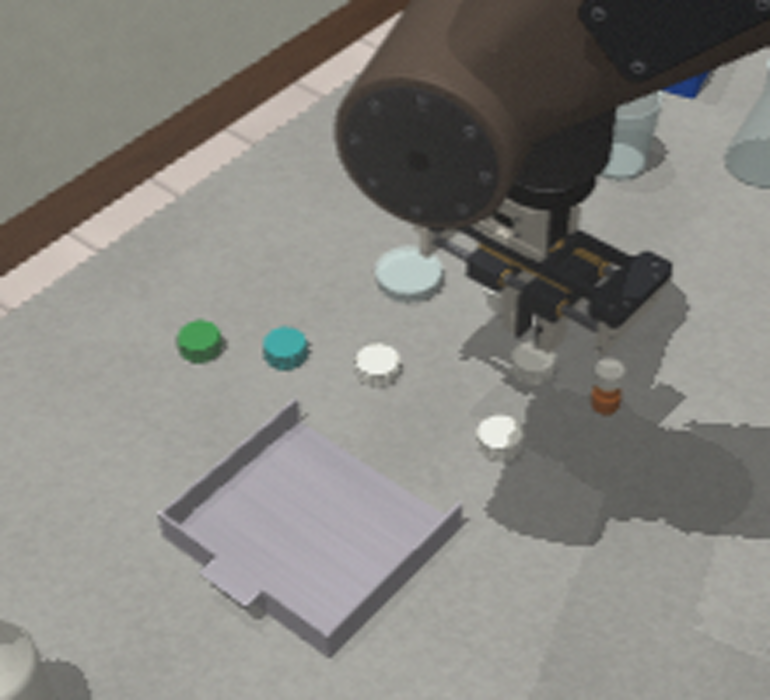

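The jaws line up along x behind cap_b, which is at side crop (499,435), and cap_c is clear of them. Descending.

```bash
python3 -m handwheel '[0,0,-2,0,0,0, 0,0,-4,0,0,0, 0,0,-5.5,0,0,0, 0,0,-6.1,0,0,0, 0,0,-6.1,0,0,0, 0,0,-6.1,0,0,0]'; python3 - <<'E'
from h import *
cap("side","s3",(290,160,400,260),6)
E
```

```text
time_s: 2.6
tcp_pos: [0.5236, -0.022, 0.012]
eef_rot: [-179.7, 0.0, -89.7]
contact_force: [0.4, 0.2, -0.5]
gripper_width: 0.016
```

View pics/s3.png

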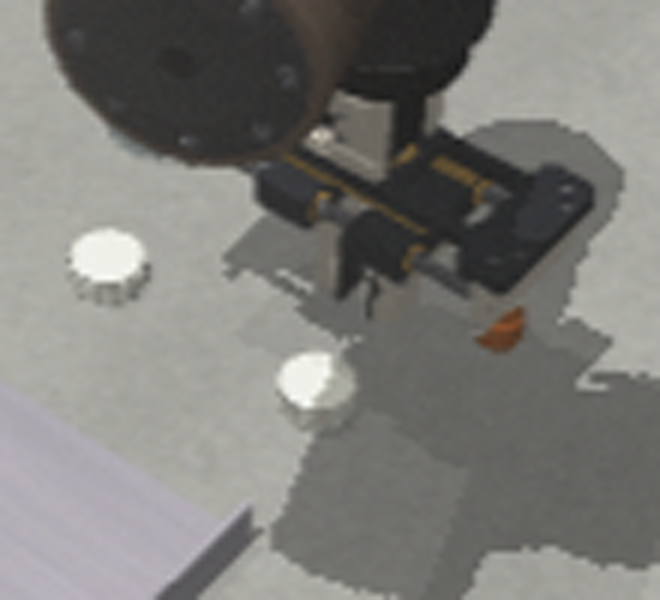

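```bash
python3 -c "
from h import *
for i in range(3):
  s=sensors.get_state();print(s['tcp_pos'].round(4),s['contact_force'].round(2),s['eef_rot'].round(2));viewer.capture('top')"
```

```text
[ 0.5235 -0.0219  0.0119] [-0.21  0.96  0.48] [-1.7971e+02  3.0000e-02 -8.9680e+01]
[ 0.5235 -0.0219  0.0118] [-0.43 -0.69  0.16] [-1.7972e+02  3.0000e-02 -8.9670e+01]
[ 0.5233 -0.0218  0.0116] [0.56 1.02 0.21] [-1.7973e+02  3.0000e-02 -8.9670e+01]
```

```bash
python3 -m handwheel '[0,1,-0.4,0,0,0, 0,2.2,-0.4,0,0,0, 0.2,3.5,-0.4,0,0,0, 0.4,4.8,-0.4,0,0,0, 0.6,6.1,-0.4,0,0,0, 0.8,7.4,-0.4,0,0,0, 1,8.5,-0.4,0,0,0, 1,9.2,-0.4,0,0,0]';  python3 - <<'E'
from h import *
cap("side","s4",(230,160,390,300),5)
E
```

```text
time_s: 3.6
tcp_pos: [0.5335, 0.0715, 0.0074]
eef_rot: [-179.7, 0.0, -89.6]
contact_force: [0.2, -0.0, 0.2]
gripper_width: 0.0156
```

View pics/s4.png

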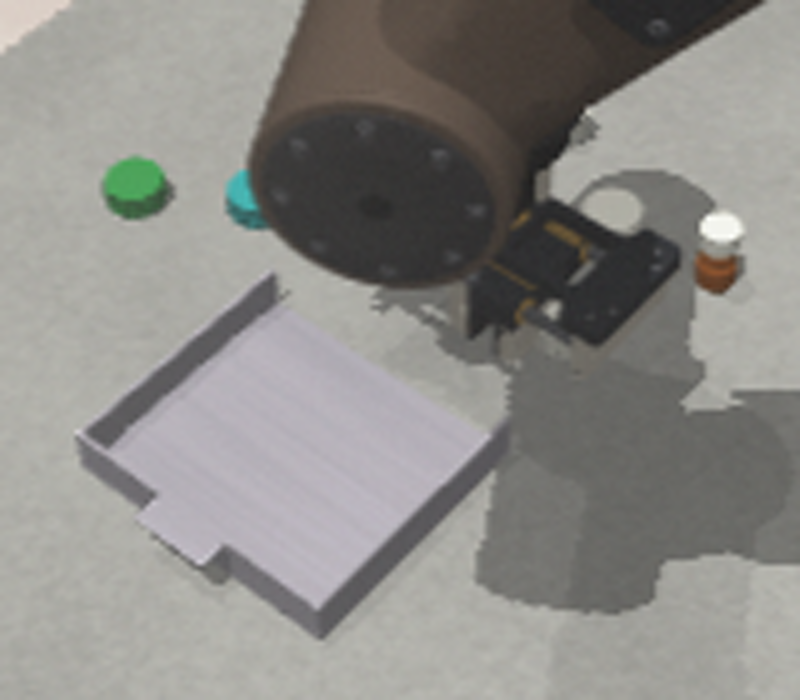

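```bash
python3 - <<'E'
from h import *
c=cap("side","s5",(300,200,370,260),10)
for p in((.534,.098,.018),(.534,.0715,.0074),(.535,.05,.018)): print((px(c,p)-[300,200])*10, (px(c,p)-[230,160])*5)
cap("top","t5",(190,110,390,270),4)
E
```

```text
[219.8592439  367.09646779] [459.92962195 383.54823389]
[277.81022803 335.05148408] [488.90511401 367.52574204]
[321.74203101 266.25479072] [510.8710155  333.12739536]
```

View pics/s5.png

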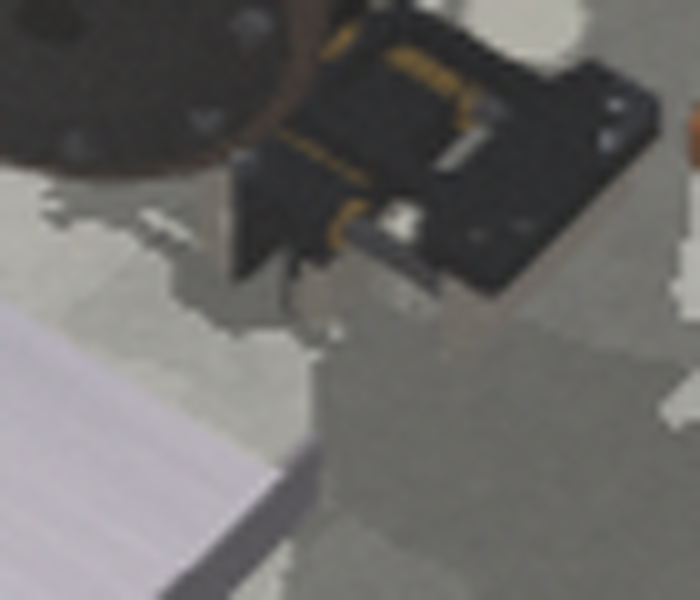

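View pics/t5.png

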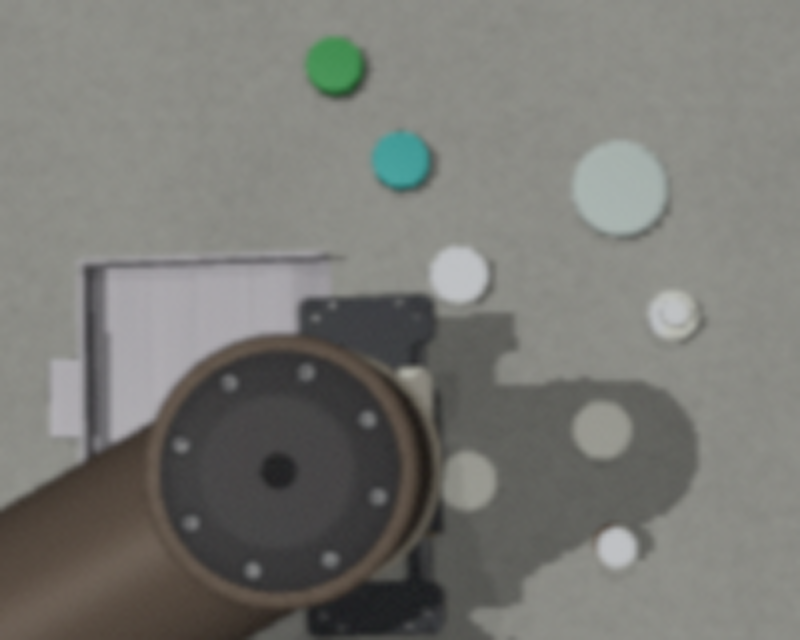

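```bash
python3 - <<'E'
from h import *
c=viewer.capture("side")
q=lambda p:((px(c,p)-[300,200])*10).round(0)
print("capB",q((.521,.0197,.018)))
for z in(.0,.0074,.02,.04):
  for dx in(-.029,-.008,.008,.029): print(z,dx,q((.5335+dx,.0715+.0095,z)))
c3=lambda p:((px(c,p)-[290,160])*6).round(0)
for dx in(-.029,-.008,.008,.029): print(dx,c3((.5236+dx,-.022+.0095,.012)))
print(sensors.get_state()['joints'])
E
```

```text
capB [423. 229.]
0.0 -0.029 [336. 422.]
0.0 -0.008 [280. 385.]
0.0 0.008 [237. 358.]
0.0 0.029 [182. 323.]
0.0074 -0.029 [337. 406.]
0.0074 -0.008 [280. 369.]
0.0074 0.008 [237. 342.]
0.0074 0.029 [182. 307.]
0.02 -0.029 [338. 378.]
0.02 -0.008 [280. 342.]
0.02 0.008 [237. 314.]
0.02 0.029 [181. 279.]
0.04 -0.029 [339. 333.]
0.04 -0.008 [281. 297.]
0.04 0.008 [237. 270.]
0.04 0.029 [181. 234.]
-0.029 [395. 373.]
-0.008 [361. 352.]
0.008 [336. 337.]
0.029 [303. 317.]
[ 28.47977501  19.4805603  -30.29541868   0.14381464 -40.0217618
 -28.24244273]
```

```bash
python3 - <<'E'
from h import *
c=viewer.capture("side");im=c["img"][205:255,310:380,::-1]
im=cv2.resize(np.ascontiguousarray(im),None,fx=11,fy=11,interpolation=cv2.INTER_NEAREST).astype(float)
im=np.clip((im-60)*2.2,0,255).astype(np.uint8)
for dx in(-.029,-.008,.008,.029):
  for dy in(-.0095,.0095):
    u=(px(c,(.5335+dx,.0715+dy,.0074))-[310,205])*11; cv2.circle(im,tuple(int(a) for a in u),4,(0,0,255),-1)
cv2.imwrite("pics/s6.png",im)
E
```

```text
(no output)
```

View pics/s6.png

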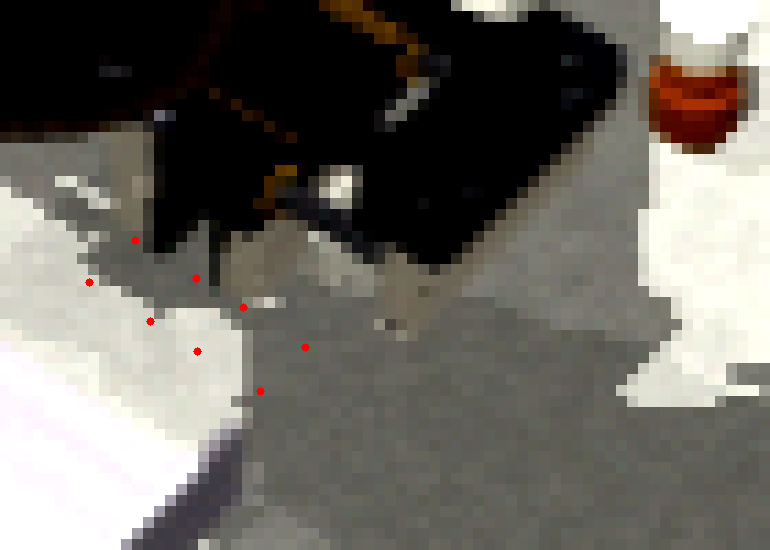

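```bash
python3 - <<'E'
from h import *
c=viewer.capture("side")
q=lambda p:((px(c,p)-[310,205])*11).round(0)
for sx in(-1,1):
  for sy in(-1,1):
    for z in(.0734,.1): print(sx,sy,z,q((.5335+sx*.0965,.0715+sy*.039,z)))
E
```

```text
-1 -1 0.0734 [598. 244.]
-1 -1 0.1 [606. 174.]
-1 1 0.0734 [410. 436.]
-1 1 0.1 [415. 366.]
1 -1 0.0734 [  11. -107.]
1 -1 0.1 [   9. -177.]
1 1 0.0734 [-185.   59.]
1 1 0.1 [-191.  -11.]
```

```bash
python3 -m handwheel '[0,0,-0.3,0,0,0, 0,0,-0.6,0,0,0, 0,0,-0.6,0,0,0]'; python3 -m handwheel '[0,0,-0.3,0,0,0, 0,0,-0.5,0,0,0, 0,0,-0.5,0,0,0]'; python3 - <<'E'
from h import *
print(sensors.get_state()['joint_torque'].round(1))
c=cap("side","s7",(300,200,370,260),10)
E
```

```text
time_s: 4.2
tcp_pos: [0.5325, 0.0693, 0.0008]
eef_rot: [-179.8, -0.0, -89.7]
contact_force: [0.2, 0.7, -0.1]
gripper_width: 0.0159
time_s: 4.5
tcp_pos: [0.5322, 0.0691, -0.0046]
eef_rot: [-179.9, -0.0, -89.7]
contact_force: [0.3, 0.0, 0.1]
gripper_width: 0.0161
[ -0.  -48.2  19.5   4.7   0.1   0. ]
```

View pics/s7.png

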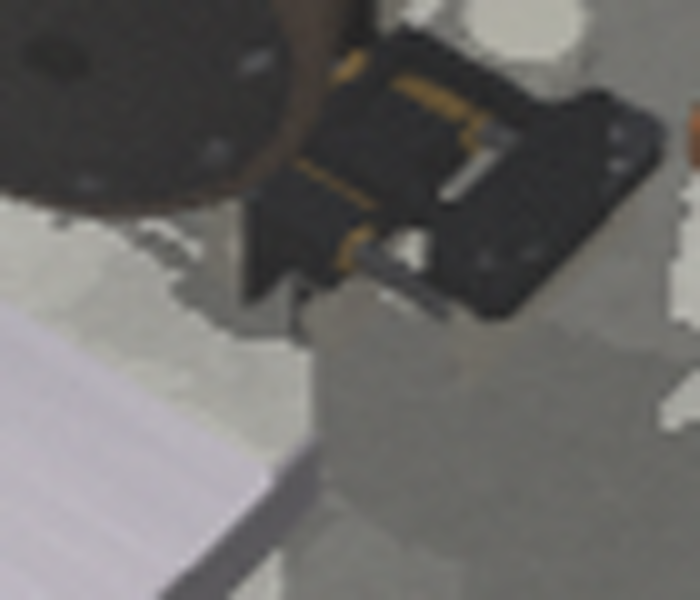

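Reported z is −4.6 mm with no contact, so the tips are really higher than reported; the picture suggests about 25 mm. I'll keep probing down in small steps.

```bash
python3 -m handwheel '[0,0,-0.3,0,0,0, 0,0,-0.5,0,0,0, 0,0,-0.5,0,0,0]'; python3 -m handwheel '[0,0,-0.3,0,0,0, 0,0,-0.5,0,0,0, 0,0,-0.5,0,0,0]';
```

```text
time_s: 4.85
tcp_pos: [0.5321, 0.0692, -0.0098]
eef_rot: [-179.9, -0.0, -89.7]
contact_force: [-0.1, 0.5, -0.0]
gripper_width: 0.016
time_s: 5.15
tcp_pos: [0.5318, 0.069, -0.0152]
eef_rot: [-179.9, -0.0, -89.7]
contact_force: [0.4, 0.3, -0.6]
gripper_width: 0.0157
```

```bash
python3 -m handwheel '[0,0,-0.2,0,0,0, 0,0,-0.3,0,0,0, 0,0,-0.3,0,0,0]'; python3 -m handwheel '[0,0,-0.2,0,0,0, 0,0,-0.3,0,0,0, 0,0,-0.3,0,0,0]'; python3 - <<'E'
from h import *
c=viewer.capture("side");im=c["img"][205:255,310:380,::-1]
im=cv2.resize(np.ascontiguousarray(im),None,fx=11,fy=11,interpolation=cv2.INTER_NEAREST).astype(float)
im=np.clip((im-40)*1.8,0,255).astype(np.uint8)
cv2.imwrite("pics/s8.png",im)
E
```

```text
time_s: 5.45
tcp_pos: [0.5317, 0.069, -0.0184]
eef_rot: [-179.9, -0.0, -89.7]
contact_force: [-0.0, 0.8, 0.6]
gripper_width: 0.0158
time_s: 5.75
tcp_pos: [0.5316, 0.0689, -0.0216]
eef_rot: [-179.9, -0.1, -89.7]
contact_force: [-0.2, 0.3, -0.2]
gripper_width: 0.0159
```

View pics/s8.png

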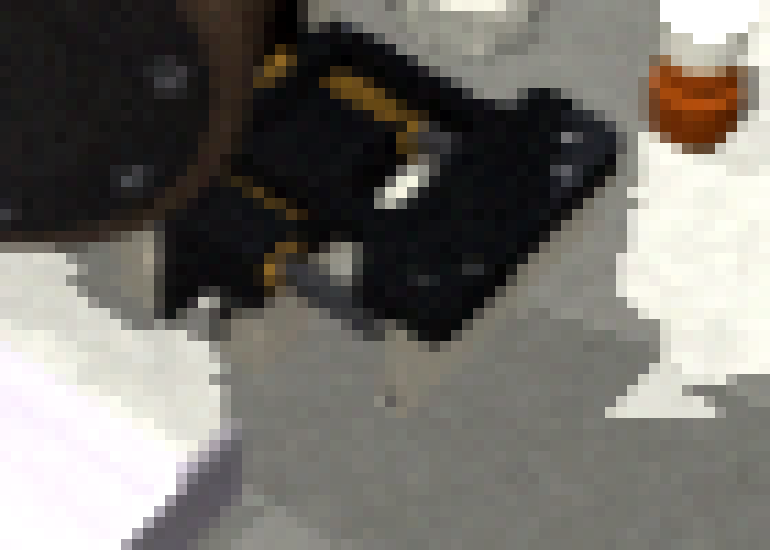

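```bash
python3 -m handwheel '[0,0,-0.2,0,0,0, 0,0,-0.25,0,0,0, 0,0,-0.25,0,0,0]'; python3 -m handwheel '[0,0,-0.2,0,0,0, 0,0,-0.25,0,0,0, 0,0,-0.25,0,0,0]'
```

```text
time_s: 6.1
tcp_pos: [0.5316, 0.0688, -0.0241]
eef_rot: [-179.9, -0.1, -89.7]
contact_force: [-0.6, 0.2, 0.3]
gripper_width: 0.0157
time_s: 6.4
tcp_pos: [0.5315, 0.0689, -0.0266]
eef_rot: [-179.9, -0.1, -89.7]
contact_force: [-0.5, 1.1, -0.0]
gripper_width: 0.0159
```

```bash
for i in 1 2 ; do python3 -m handwheel '[0,0,-0.2,0,0,0, 0,0,-0.2,0,0,0]'|grep -E "pos|force"; done; python3 - <<'E'
from h import *
c=viewer.capture("side");im=c["img"][205:255,310:380,::-1]
im=cv2.resize(np.ascontiguousarray(im),None,fx=11,fy=11,interpolation=cv2.INTER_NEAREST).astype(float)
im=np.clip((im-40)*1.8,0,255).astype(np.uint8)
cv2.imwrite("pics/s9.png",im)
E
```

```text
tcp_pos: [0.5316, 0.0689, -0.0268]
contact_force: [-7.9, 0.3, 23.5]
tcp_pos: [0.5316, 0.0689, -0.0268]
contact_force: [-8.1, 0.9, 25.2]
```

View pics/s9.png

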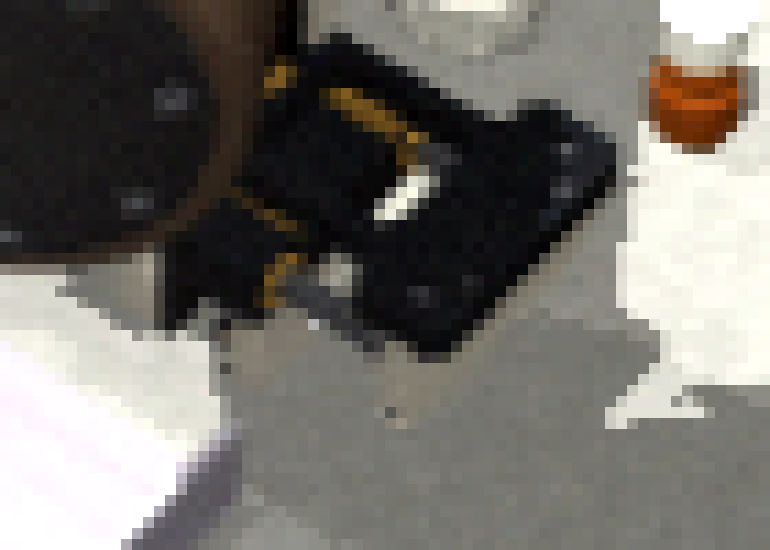

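Contact came at reported z = −0.0268, with 24 N on the bench. True tip height is therefore about the reported z plus 27 mm; the sideways error looks like only a few mm. I'll go back behind cap_b and push at reported z ≈ −0.018.

```bash
python3 -m handwheel '[0,0,3,0,0,0, 0,0,6,0,0,0, -1.1,-3.5,6,0,0,0, -1.1,-7.5,6,0,0,0, -1.1,-8.9,6,0,0,0, -1.1,-8.9,6,0,0,0, -1.1,-8.9,4,0,0,0, -1.1,-8.9,4,0,0,0]'; python3 - <<'E'
from h import *
cap("side","s10",(290,160,400,260),6)
E
```

```text
time_s: 7.65
tcp_pos: [0.5193, -0.0201, 0.0114]
eef_rot: [179.9, -0.1, -89.7]
contact_force: [-0.8, -0.2, -0.9]
gripper_width: 0.0161
```

View pics/s10.png

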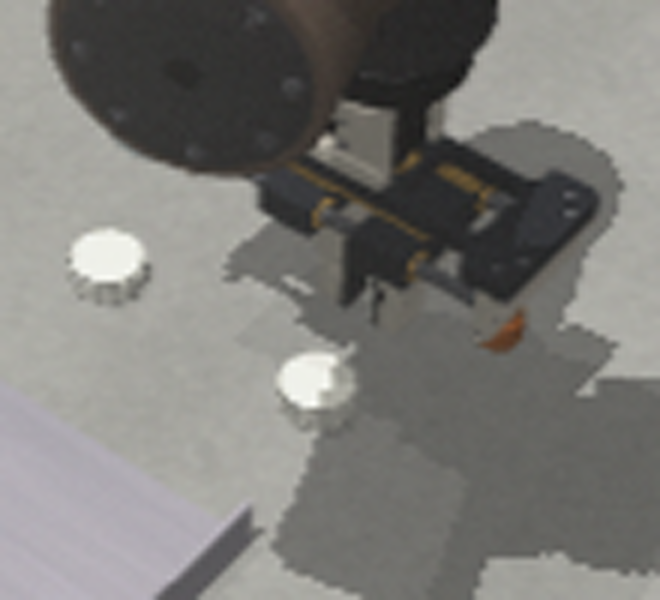

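```bash
python3 -m handwheel '[0.1,0,-1.5,0,0,0, 0.1,0,-2.7,0,0,0, 0.1,0,-2.9,0,0,0, 0.1,0.8,-2.9,0,0,0, 0.2,1.8,-2.9,0,0,0, 0.3,2.8,-2.9,0,0,0, 0.4,3.8,-2.9,0,0,0, 0.5,4.6,-2.9,0,0,0]'; python3 - <<'E'
from h import *
cap("side","s11",(270,170,380,270),6)
E
```

```text
time_s: 8.5
tcp_pos: [0.5252, 0.0274, -0.0163]
eef_rot: [-180.0, -0.1, -89.6]
contact_force: [0.1, 0.6, -0.7]
gripper_width: 0.0159
```

View pics/s11.png

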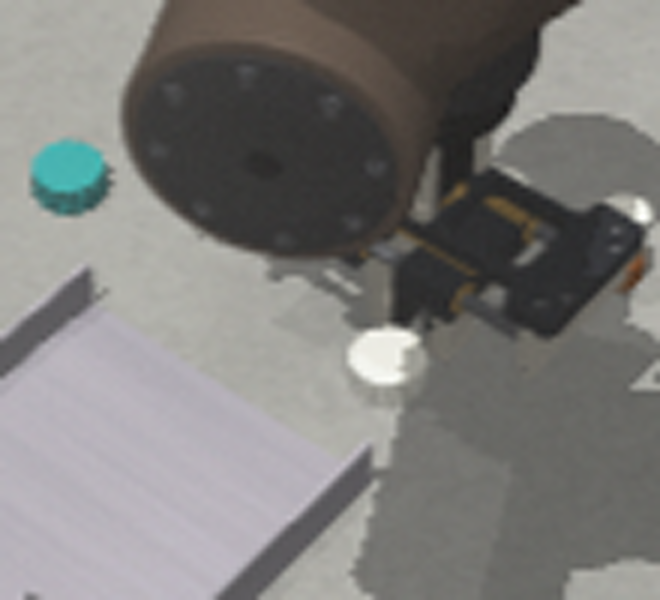

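```bash
python3 - <<'E'
from h import *
c=viewer.capture("side");print(w(c,270+384/6,170+354/6,.018))
E
python3 -m handwheel '[0.1,1,-0.1,0,0,0, 0.3,2,-0.1,0,0,0, 0.5,3,-0.1,0,0,0, 0.7,4,-0.1,0,0,0, 0.9,5,-0.1,0,0,0, 1,6,-0.1,0,0,0, 1,7,0,0,0,0, 1,8,0,0,0,0]'; python3 - <<'E'
from h import *
cap("side","s12",(230,170,360,300),5)
E
```

```text
[0.52527186 0.05368821 0.018     ]
time_s: 9.4
tcp_pos: [0.5353, 0.1082, -0.0163]
eef_rot: [-180.0, -0.1, -89.5]
contact_force: [0.9, -0.5, 0.3]
gripper_width: 0.0156
```

View pics/s12.png

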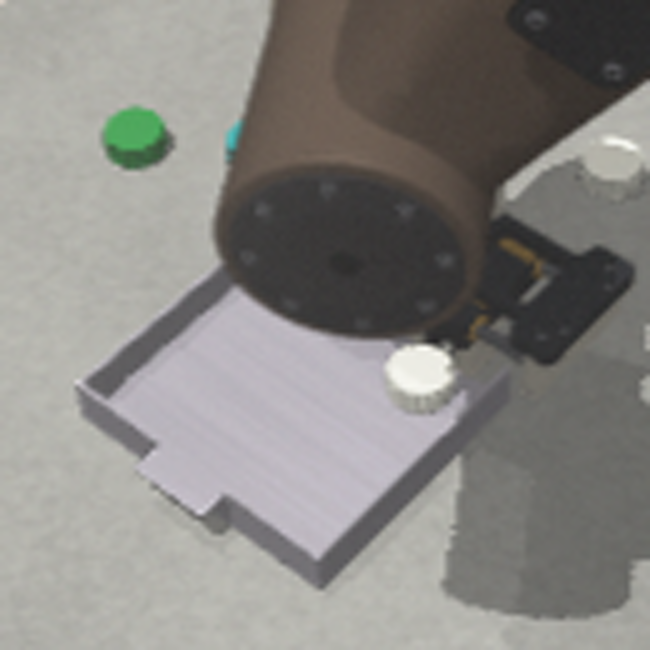

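cap_b sits in the cradle and has gone up the ramp, at crop (420,373). Pushing it deep, then retreating.

```bash
python3 -m handwheel '[0,1,0,0,0,0, 0,2,0,0,0,0, 0,3,0,0,0,0, 0,4,0,0,0,0, 0,5,0,0,0,0, 0,6,0,0,0,0, 0,7,0,0,0,0, 0,7.8,0,0,0,0]';python3 -m handwheel '[0,0,0,0,0,0, 0,-2,0,0,0,0, 0,-2.5,3,0,0,0, 0,-2.5,7,0,0,0, 0,-2.5,7,0,0,0]'; python3 - <<'E'
from h import *
c=cap("side","s13",(230,170,360,300),5)
E
```

```text
time_s: 10.25
tcp_pos: [0.5357, 0.1883, -0.0163]
eef_rot: [-179.9, -0.1, -89.5]
contact_force: [-0.2, 0.1, 0.8]
gripper_width: 0.0157
time_s: 10.75
tcp_pos: [0.5387, 0.1638, 0.0587]
eef_rot: [-179.5, 0.1, -89.5]
contact_force: [0.9, 0.3, -0.5]
gripper_width: 0.0159
```

View pics/s13.png

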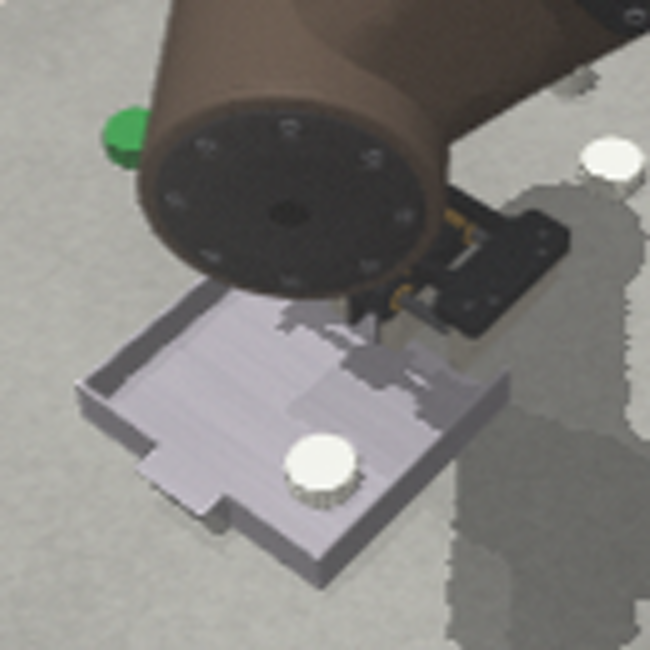

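```bash
python3 -m handwheel '[12.8,-18.7,0,0,0,0.225, 12.8,-18.7,0,0,0,0.225, 12.8,-18.7,0,0,0,0.225, 12.8,-18.7,0,0,0,0.225, 12.8,-18.7,0,0,0,0.225, 12.8,-18.7,0,0,0,0.225, 12.8,-18.7,-3,0,0,0.225, 12.8,-18.7,-5,0,0,0.225]';  python3 - <<'E'
from h import *
cap("side","s14",(270,140,380,240),6)
cap("top","t14",(260,110,380,230),5)
E
```

```text
time_s: 11.6
tcp_pos: [0.6639, -0.0246, 0.0042]
eef_rot: [-179.8, 0.1, -76.7]
contact_force: [0.1, 0.1, 0.2]
gripper_width: 0.0155
```

View pics/s14.png

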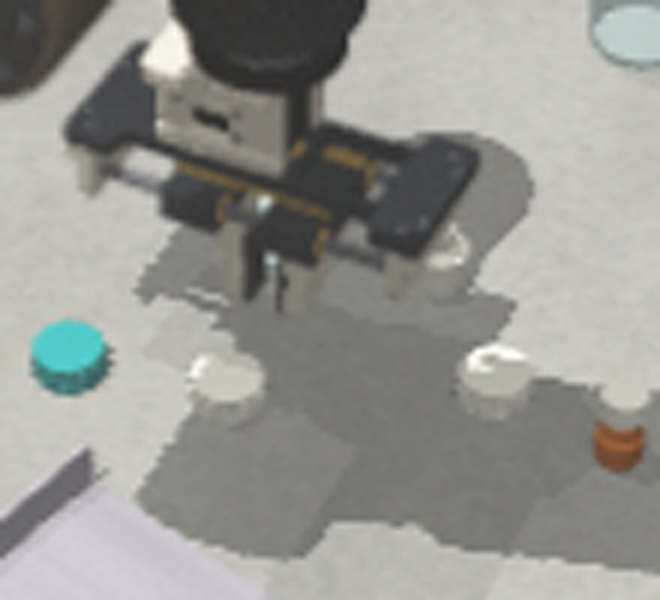

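View pics/t14.png

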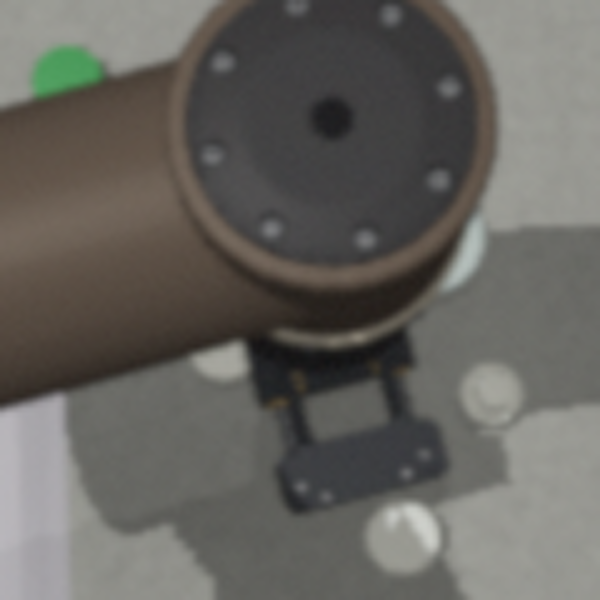

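```bash
python3 -m handwheel '[0.3,0,-1,0,0,0, 0.3,0,-1.8,0,0,0, 0.3,0,-2,0,0,0, 0.3,0,-2,0,0,0]';  python3 - <<'E'
from h import *
cap("side","s15",(270,140,380,240),6)
E
```

```text
time_s: 12.1
tcp_pos: [0.6648, -0.0244, -0.0177]
eef_rot: [179.9, 0.1, -76.7]
contact_force: [-0.5, 0.8, 0.5]
gripper_width: 0.0154
```

View pics/s15.png

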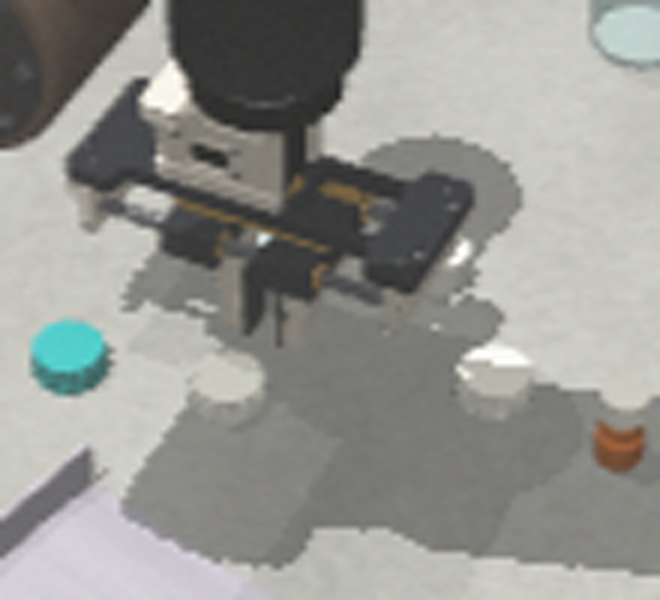

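```bash
python3 -m handwheel '[-0.2,1,0.1,0,0,0, -0.5,2,0.1,0,0,0, -0.7,3,0.1,0,0,0, -0.9,4,0.1,0,0,0, -1.2,5,0.1,0,0,0, -1.4,6,0.1,0,0,0, -1.6,7,0.1,0,0,0, -1.8,8,0.1,0,0,0]';  python3 - <<'E'
from h import *
cap("side","s16",(230,150,360,280),5)
cap("top","t16",(190,120,320,250),5)
E
```

```text
time_s: 12.95
tcp_pos: [0.6468, 0.0566, -0.0163]
eef_rot: [179.9, 0.1, -76.7]
contact_force: [-0.6, 0.8, 0.5]
gripper_width: 0.0162
```

View pics/s16.png

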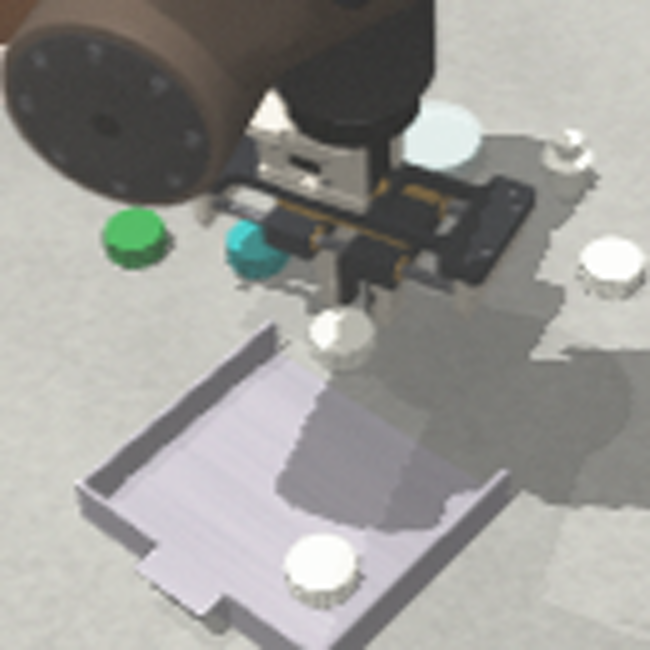

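View pics/t16.png

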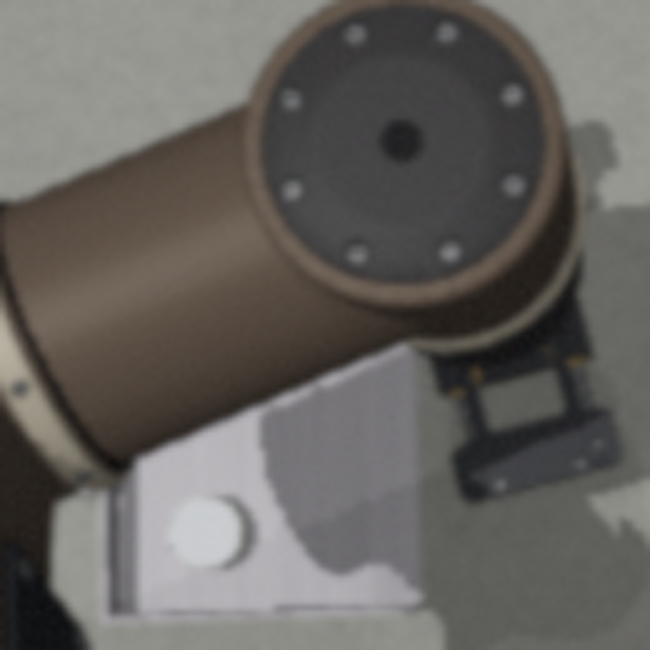

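```bash
python3 -m handwheel '[-0.4,0.9,0,0,0,0, -0.8,1.8,0,0,0,0, -1.2,2.7,0,0,0,0, -1.6,3.6,0,0,0,0, -2,4.5,0,0,0,0, -2.3,5.5,0,0,0,0, -2.5,6.5,0,0,0,0, -2.7,7.5,0,0,0,0]';  python3 - <<'E'
from h import *
cap("side","s17",(230,150,360,280),5)
E
```

```text
time_s: 13.85
tcp_pos: [0.6197, 0.133, -0.0162]
eef_rot: [180.0, 0.1, -76.6]
contact_force: [0.6, -0.1, 0.2]
gripper_width: 0.0159
```

View pics/s17.png

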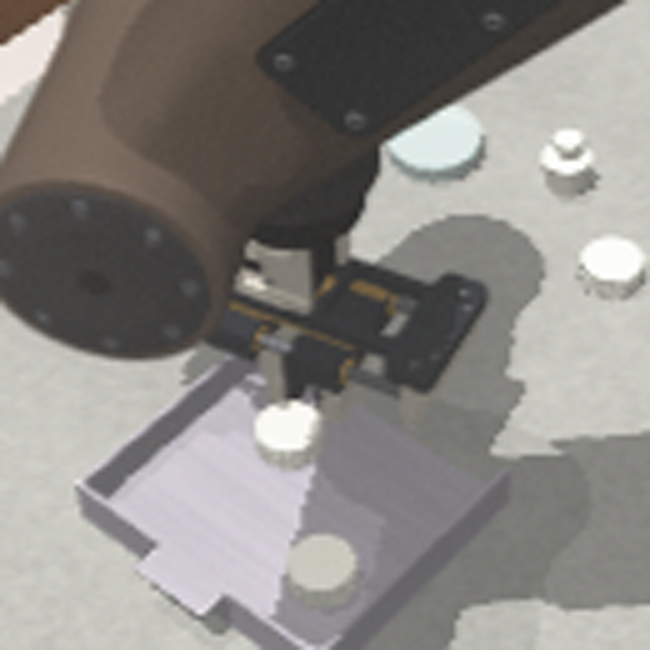

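```bash
python3 -m handwheel '[-0.1,1,0,0,0,0, -0.2,2,0,0,0,0, -0.3,3,0,0,0,0, -0.4,4,0,0,0,0, -0.5,4.9,0,0,0,0, -0.5,5.5,0,0,0,0, -0.5,5.5,0,0,0,0]';python3 -m handwheel '[0.2,-1,0,0,0,0, 0.4,-2,0,0,0,0, 0.4,-2.2,3,0,0,0, 0.4,-2.2,7,0,0,-0.1, 0.4,-2.2,7.5,0,0,-0.23]'; python3 - <<'E'
from h import *
c=cap("side","s18",(230,150,360,280),5)
E
```

```text
time_s: 14.6
tcp_pos: [0.6148, 0.1903, -0.0162]
eef_rot: [180.0, 0.1, -76.5]
contact_force: [-0.7, -0.7, 0.3]
gripper_width: 0.0159
time_s: 15.1
tcp_pos: [0.6219, 0.1677, 0.0639]
eef_rot: [-179.6, 0.3, -89.9]
contact_force: [1.4, -0.1, -0.5]
gripper_width: 0.016
```

View pics/s18.png

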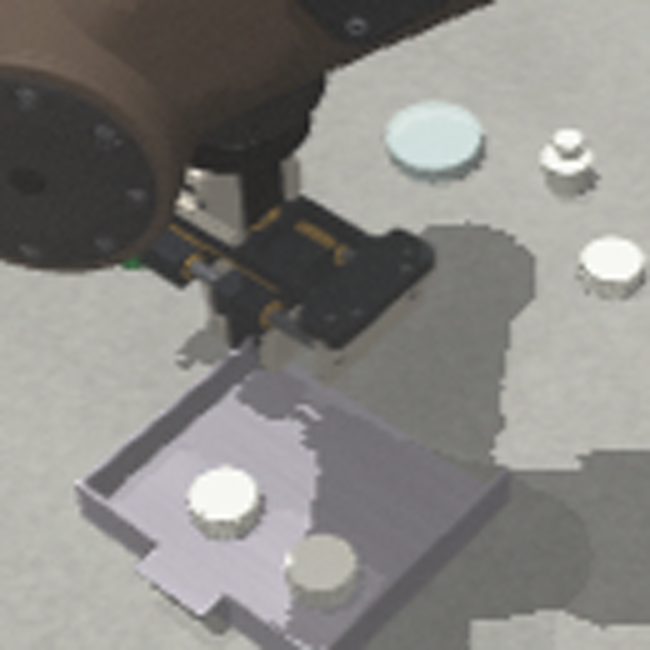

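```bash
python3 -m handwheel '[-7.1,-28.4,0,0,0,0, -7.1,-28.4,0,0,0,0, -7.1,-28.4,0,0,0,0, -7.1,-28.4,0,0,0,0, -7.1,-28.4,0,0,0,0, -7.1,-28.4,0,0,0,0, -7.1,-28.4,0,0,0,0, -7.1,-28.4,-2,0,0,0]';  python3 - <<'E'
from h import *
cap("side","s19",(270,120,400,240),5)
cap("top","t19",(260,130,400,270),5)
E
```

```text
time_s: 15.95
tcp_pos: [0.5509, -0.1187, 0.0442]
eef_rot: [-179.5, 0.3, -90.5]
contact_force: [0.1, 1.1, -0.7]
gripper_width: 0.0161
```

View pics/s19.png

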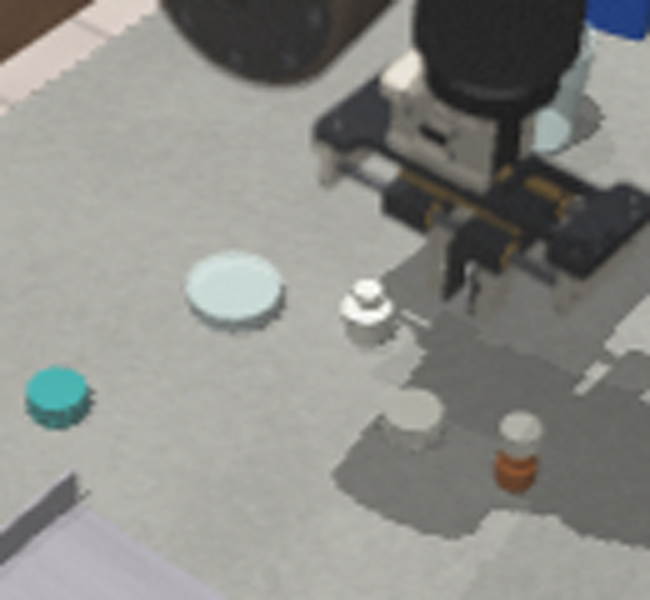

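View pics/t19.png

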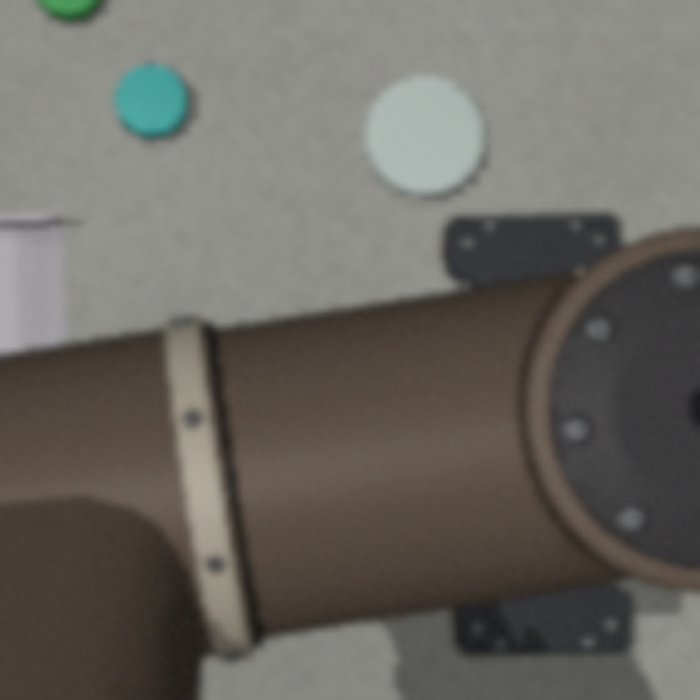

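```bash
python3 -m handwheel '[0,0,-2,0,0,0, 0,0,-4,0,0,0, 0,0,-5.6,0,0,0, 0,0,-6,0,0,0, 0,0,-6,0,0,0]';  python3 - <<'E'
from h import *
cap("side","s20",(310,140,400,240),6)
E
```

```text
time_s: 16.55
tcp_pos: [0.5471, -0.1175, -0.0201]
eef_rot: [179.9, 0.3, -90.4]
contact_force: [-0.1, -0.0, 0.3]
gripper_width: 0.0158
```

View pics/s20.png

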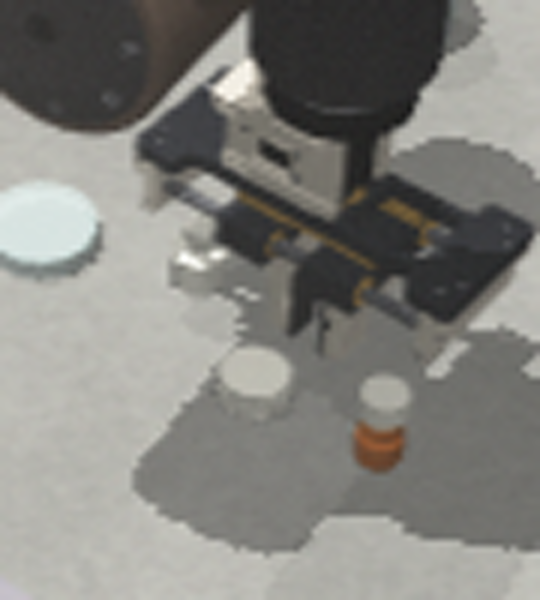

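```bash
python3 -m handwheel '[0.4,0.5,0.4,0,0,0, 0.4,1.5,0.4,0,0,0, 0.4,2.5,0.4,0,0,0, 0.5,3.5,0.4,0,0,0, 0.6,4.5,0.4,0,0,0, 0.8,5.5,0.4,0,0,0, 1,6.5,0.4,0,0,0, 1.1,7.5,0.4,0,0,0]';  python3 - <<'E'
from h import *
cap("side","s21",(270,140,400,260),5)
E
```

```text
time_s: 17.4
tcp_pos: [0.559, -0.0415, -0.0154]
eef_rot: [-180.0, 0.3, -90.4]
contact_force: [-0.5, -0.7, -0.2]
gripper_width: 0.0157
```

View pics/s21.png

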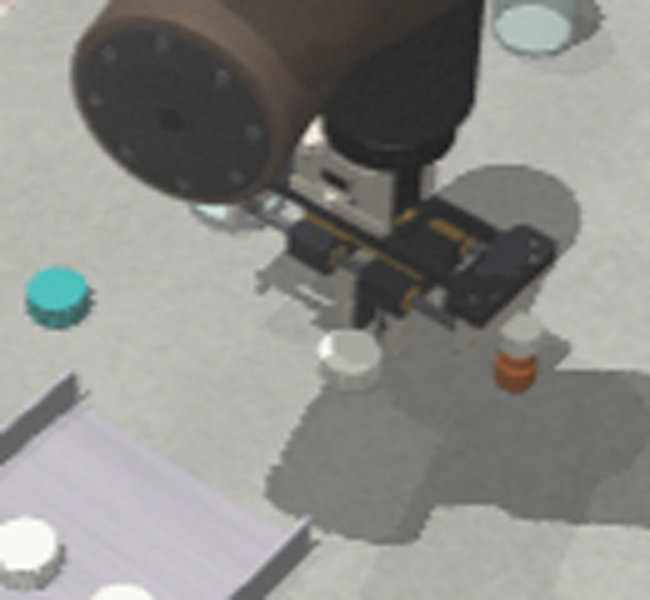

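```bash
python3 -m handwheel '[0.1,1.2,-0.1,0,0,0, 0.2,2.4,-0.1,0,0,0, 0.3,3.6,-0.1,0,0,0, 0.5,4.8,-0.1,0,0,0, 0.7,6,-0.1,0,0,0, 0.8,7.2,-0.1,0,0,0, 0.9,8.4,-0.1,0,0,0, 1,9.6,-0.1,0,0,0]'; python3 -m handwheel '[0.1,1,0,0,0,0, 0.2,2,0,0,0,0, 0.3,3,0,0,0,0, 0.3,4,0,0,0,0, 0.3,5,0,0,0,0, 0.3,6,0,0,0,0]'; python3 - <<'E'
from h import *
cap("side","s22",(230,150,360,280),5)
E
```

```text
time_s: 18.25
tcp_pos: [0.5693, 0.0565, -0.0164]
eef_rot: [-180.0, 0.3, -90.4]
contact_force: [0.3, 0.6, -0.2]
gripper_width: 0.0159
time_s: 18.85
tcp_pos: [0.5723, 0.1173, -0.0164]
eef_rot: [-180.0, 0.3, -90.4]
contact_force: [-0.1, -0.3, -0.3]
gripper_width: 0.0157
```

View pics/s22.png

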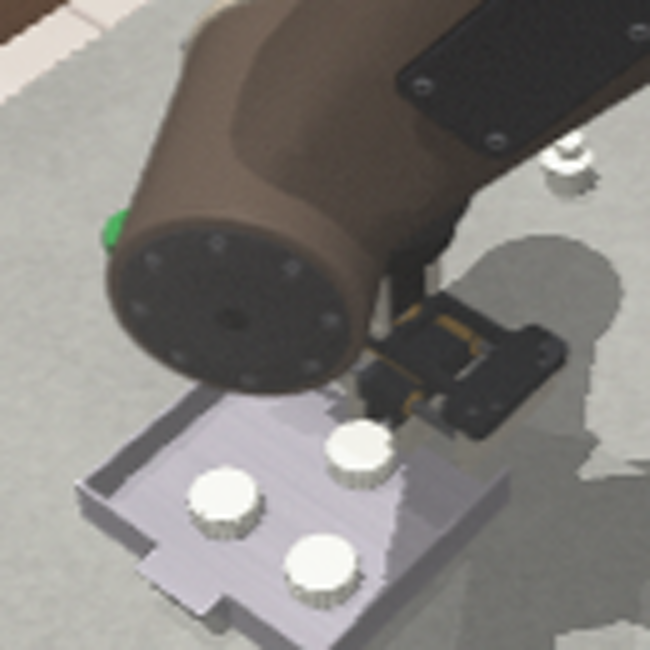

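```bash
python3 -m handwheel '[0,1,0,0,0,0, 0,2,0,0,0,0, 0,2.7,0,0,0,0, 0,3,0,0,0,0, 0,3,0,0,0,0]'; python3 -m handwheel '[0,-1,0,0,0,0, 0,-2.5,0,0,0,0, 0,-3,4,0,0,0, 0,-3,9,0,0,0, 0,-8,14,0,0,0, 0,-13,16,0,0,0, 0,-18,16,0,0,0, 0,-23,16,0,0,0]'; python3 -m handwheel '[0,-5,0,0,0,0, 0,-10,0,0,0,0, 0,-10,0,0,0,0]'; python3 - <<'E'
from h import *
cap("side","s23",(220,100,440,280),3.5)
cap("top","t23",(190,130,390,270),4)
E
```

```text
time_s: 19.4
tcp_pos: [0.5727, 0.149, -0.0164]
eef_rot: [-179.9, 0.3, -90.3]
contact_force: [0.0, 0.0, 0.0]
gripper_width: 0.0156
time_s: 20.2
tcp_pos: [0.5726, -0.0626, 0.1446]
eef_rot: [-179.8, 0.3, -90.3]
contact_force: [2.1, 0.0, -0.7]
gripper_width: 0.016
time_s: 20.5
tcp_pos: [0.5708, -0.1688, 0.1445]
eef_rot: [-179.8, 0.3, -90.7]
contact_force: [-0.8, 0.6, -0.8]
gripper_width: 0.0159
```

View pics/s23.png

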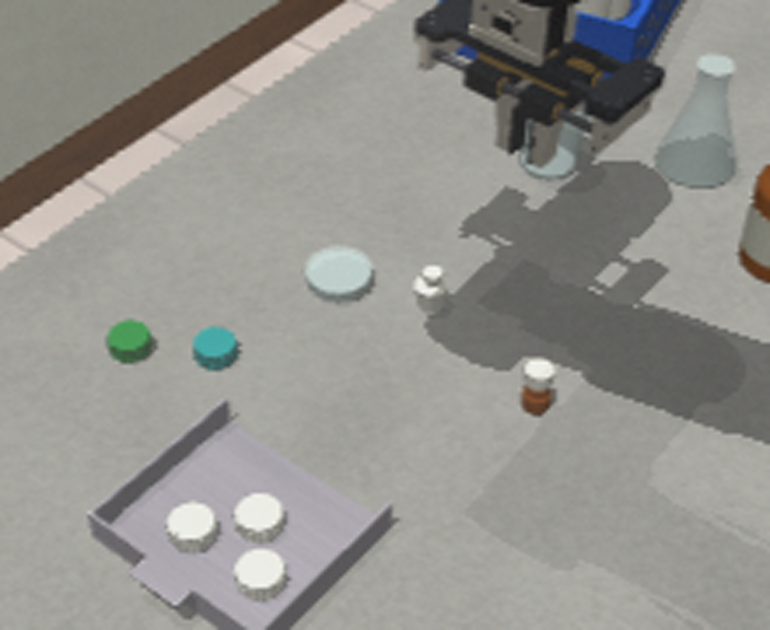

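View pics/t23.png

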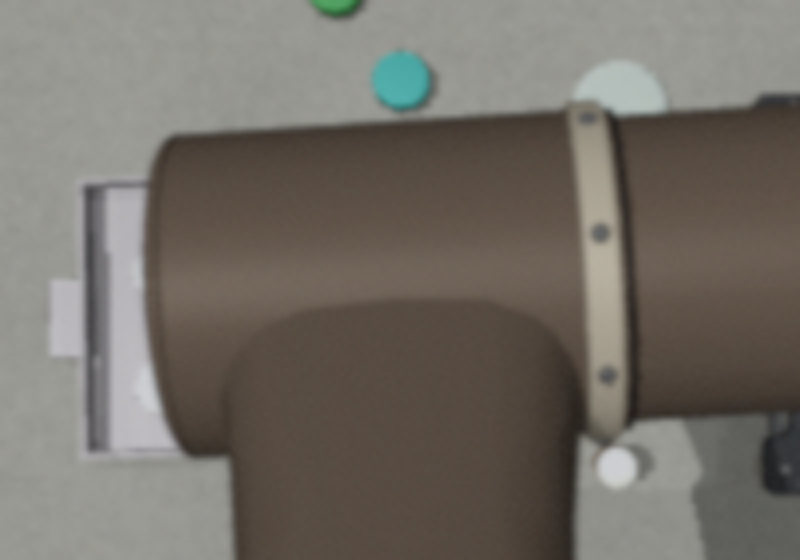

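Side crop: the three caps lie in the pan at about (192,523), (260,514) and (260,570). The stopper, vial and dish look unmoved. Measuring to confirm.

```bash
python3 - <<'E'
from h import *
s=viewer.capture("side")
g=lambda x,y:(220+(x+.5)/3.5-.5,100+(y+.5)/3.5-.5)
for n,p in(("A",(192,521)),("C",(260,511)),("B",(260,568))): print(n,(w(s,*g(*p),.021)-[.580,.187,0]).round(4))
for n,p,z in(("stopper",(432,271),.042),("vial",(539,369),.048),("dish",(339,270),.017)): print(n,w(s,*g(*p),z).round(4))
a=cv2.imread("pics/side0.png");b=s["img"][:,:,::-1]
d=cv2.absdiff(a,np.ascontiguousarray(b)).max(2)
for n,p in(("stopper",(343,180)),("vial",(374,209)),("dish",(317,177)),("reagent",(446,160)),("flask",(420,138)),("poly",(199,297))):
    print(n,d[p[1]-10:p[1]+10,p[0]-9:p[0]+9].mean().round(1),[tuple(np.round(x,1)) for x in blobs(s,(p[0]-12,p[1]-14,p[0]+12,p[1]+12),200)])
print(sensors.get_state()['contact_force'])
E
```

```text
A [0.0277 0.029  0.021 ]
C [-0.0073 -0.0127  0.021 ]
B [-0.0445  0.0284  0.021 ]
stopper [ 0.6247 -0.1177  0.042 ]
vial [ 0.4767 -0.0735  0.048 ]
dish [ 0.7085 -0.0852  0.017 ]
stopper 7.1 [(np.float64(343.1), np.float64(177.1), np.float64(14.0)), (np.float64(340.8), np.float64(181.6), np.float64(16.0))]
vial 15.5 [(np.float64(373.7), np.float64(204.9), np.float64(34.0))]
dish 2.0 []
reagent 2.1 []
flask 2.0 []
poly 2.4 [(np.float64(189.1), np.float64(293.8), np.float64(61.0))]
[-0.21896155  0.01730055  0.10217458]
```

```bash
python3 -c "
from plant import r
print(r.close_job())"
```

```text
the job is handed in; nothing more can be done
None
```

All three white caps are in the pan, lying flat and entirely past the ramp, and I handed the job in at about 20.5 s. I pushed each one separately, cradled between the two slightly open fingertips, and never gripped or lifted any.

**Final check (last side view, pan frame):**

| Cap | x (mm) | y (mm) |
|---|---|---|
| a | +28 | +29 |
| b | −45 | +28 |
| c | −7 | −13 |

- **Limits:** cap_c is the nearest to the ramp and is 27 mm inside the y limit of −40 mm. I assumed the pan was turned 0 rad, as measured from its corners.
- **Bystanders:** the stopper, vial and dish measured within 3 mm of their start places. The reagent bottle, flask and polybottle look unchanged in the pictures. I did not measure the beaker, but the arm never came near it at its height.
- **Gripper:** it ended clear of everything, with no contact force.

**What disagreed:** the reported tool height was wrong by about 27 mm, with the true tips higher than stated. Because of this, my first sweep passed over cap_b without touching it. I then lowered the fingertips until they touched the bench (about 25 N) and used that contact height for all later pushes.

The final cap positions rest on the side camera alone, because the arm blocked the top view of the pan.

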